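Fit the keyed lens to the indent camera and hold it home

TASK

Fit the black lens to the indent camera, which stands on its bench plate with the mount facing up: take the lens from its mat by the knurled ring, lower it level over the round spigot, and turn it on the pins until the hidden keyways inside it drop over them. Then push it straight down against the spring until its rim sits flush on the flange, and finish while still gripping the knurled ring and holding the lens pushed home, so that a colleague can tighten the thumb screw. Leave the body cap, hex key and dial indicator where they are.

Things in the scene. Friction and masses are not known exactly. Their poses are not given: they have to be found in the camera images.
- lens: the lens, 58 mm tall, 0.25 kg, upright: rear skirt 54 mm across (lowest 25 mm, with a red line), knurled ring, then a front cap 48 mm across. Origin: centre of the rear rim (underside, open end); z up. In the skirt is a bore 37 mm wide, 25 mm deep, its wall cut by three keyways 120 degrees apart, 9 mm wide, 47 mm across, 16 mm deep, open only at the rim: nothing outside shows where
- knurled_ring: finely ribbed bright steel ring round the lens, fast to it: 52 mm across, 21 mm tall, from 26 to 47 mm above the lens's rim. Origin: its centre, 36.5 mm above the rim. Grip it from above, at any yaw; fingertips may reach down to 25 mm above the rim
- lens_mat: grey lens mat 90 x 90 x 4 mm, fixed, on which the lens stands at the start; origin: centre of its underside
- indent_camera: the camera, fixed: black finned body 72 x 72 mm on an aluminium plate 110 x 110 mm, with a round aluminium flange 68 mm across on top; origin: centre of the plate's underside on the bench; z up. A brass thumb screw (for the colleague) sticks out of the flange's -y side, below the flange top
- mount_seat (a point): centre of the flange's flat top, 103 mm above the bench: the seat of the lens rim. The origin of a fully seated lens lies here. If its keyways are not in line, the rim rests on the pins 13.5 mm above this point; turned either way by at most 120 degrees the lens comes into line (play about 0.1 rad either way) and can sink over the pins to the spring ring, 6 mm above this point
- spigot_top (a point): top centre of the steel spigot on the mount's axis, 22 mm above the seat; 34 mm in diameter, bevelled to 29 mm in its top 3.5 mm. Three brass pins 5 mm thick, 120 degrees apart, stick out of it to 44 mm across, their tops 8.5 mm below this point. How the pins are clocked round the axis differs each time and is not in any reading
- spring_ring (a joint): how far the dark steel spring ring round the spigot's foot is pressed down, m: 0 free (its top 6 mm above the seat), 0.006 pressed flush with the seat by the lens rim. It pushes back with 6.5 N at 0 and 14 N at 0.006, and lifts the lens off the seat again if that is not held down
- body_cap: bystander: black ribbed disc cap of the camera, 54 mm across, 10 mm tall, lying on the bench beyond the mat's left side; origin: centre of its underside
- hex_key: bystander: black hex key about 80 x 31 x 9 mm lying on the bench to the right of the camera plate; origin: under its centre
- dial_indicator: bystander: round white dial indicator lying on its back, 56 mm across, 22 mm tall, with its stem 107 mm long, behind, between camera and mat; origin: on the bench under the middle of its length
Things that resemble listed ones, but are neither listed nor needed, are in the scene too. What is shaped like the lens but purple, white or yellow is not meant.

How it is judged:
On the way, in this order (a step that is already met when the one before it is completed fails the run):
1. the lens is lifted clear of its mat, upright (z of lens in the frame of lens_mat above 0.04 m and angle between lens's own z axis and vertical below 0.35 rad), for 0.2 s.
2. the lens is over the spigot and its keyways have dropped over the pins (horizontal distance between lens and mount_seat below 0.004 m and z of lens in the frame of mount_seat below 0.009 m and angle between lens's own z axis and vertical below 0.12 rad), for 0.1 s.
At the end, for the whole second after the job is handed in: through the last second the gripper's fingers hold the knurled ring (more than 8 N of contact), the lens's rim is within 2 mm of the flange seat and centred within 3 mm, the lens upright within 0.06 rad and still, and the spring ring is pressed down by more than 4.5 mm (z of lens in the frame of mount_seat below 0.002 m and horizontal distance between lens and mount_seat below 0.003 m and angle between lens's own z axis and vertical below 0.06 rad and value of joint spring_ring above 0.0045 m and contact force between the fingers and knurled_ring above 8 N and linear speed of lens below 0.02 m/s); the arm keeps its last pose, push and grip.
It fails at once if the body cap, hex key or dial indicator is pushed more than 30 mm away (distance of any of body_cap, hex_key, dial_indicator from where it was at the start of the episode above 0.03 m).
It fails at once if the lens is knocked over (angle between lens's own z axis and vertical above 0.7 rad).
It also fails if it takes over 45 s, if anything falls off the work surface, if the arm or the gripper's body presses on something with over 40 N, if the wrist force passes 120 N, or if a joint passes its speed limit or range.

ROBOT

A 7-joint arm with a two-finger parallel gripper is mounted at the origin on a cart in front of the work surface, level with it; the furniture and walls round the work are solid. World frame = base frame: x ahead of the robot, y to its left, z up, the work surface at z = 0. Lengths are in m, angles in rad, forces in N, time in s.
With the tool pointing down it reaches from about 0.35 to 0.9 m from the base axis. Payload 8.1 kg.
Tool frame: the origin (TCP) lies at the centre of the arm's flange, where the gripper is bolted on; the fingertips stand robot.tip_extent ahead of it and the grasp point (between the pads) lies 159 mm ahead of it (robot.tip_extent is the distance from the TCP to the fingertips, in m); z points along the fingers, y is the line along which they close (so a half turn about z gives the same grasp; the last joint's range is limited). The gripper opens to 92 mm and grips with 3 to 60 N. Pads are 19 mm wide; open, the fingers measure 130 mm over their backs; the gripper's body (75 mm by 190 mm) begins 47 mm behind the grasp point.
Start: joints at [-1.221, 0.434, 0.025, 1.573, -0.012, 1.134, -0.075], TCP at [0.273, 0.562, 0.405] pointing down, gripper open.
Joint ranges: [-2.62, 2.62], [-0.44, 2.09], [-1.27, 1.32], [0.08, 2.57], [-1.32, 4.46], [0.12, 2], [-2.74, 2.74]. Speed limits (rad/s): [2.22, 2.22, 3.01, 3.01, 3.14, 3.14, 3.14].

INTERFACE

Orientations are given as a unit quaternion [w, x, y, z].
In Python, from station import robot, imaging gives the robot as it stands. Calls block until the motion is done:
- robot.movep(position, orientation): joint-space move of the TCP to a pose.
- robot.movel(position, frame=None, vel=0.15): straight line of the TCP; frame=None keeps the orientation; vel is the mean speed in m/s.
- robot.set_joints(angles): joint-space move.
- robot.grip(opening): opening from 0.0 (shut) to 1.0 (fully open); the grip force is fixed at half the most; returns when the fingers have stopped.
- robot.wait(seconds).
- robot.solve_ik(position, orientation): joint angles nearest the present ones, or None.
- imaging.capture(name): name is "scene" or "side" or "wrist"; returns a dict with "color" (420x560x3 uint8, red, green, blue), "camera_matrix" (3x3 intrinsics, pixels), "view" (4x4, takes a point from world to camera coordinates). Camera axes: x right, y down, z forward; pixel columns grow to the right and rows downward; lengths in m; the calibration is good to about 2 mm. A picture is of the moment at which its call begins. There is no depth.
A pose or a line that the arm cannot do raises robot.MotionError and nothing moves.
- robot.job_done(): hands the job in; it is judged then, once.
Readings, each from a call of its own:
- robot.current_time(): time.
- robot.current_joint_pos(): joint angles.
- robot.current_joint_vel(): joint speeds.
- robot.current_tau(): joint torques, N m.
- robot.current_tool_pos(): TCP position.
- robot.current_tool_rot(): TCP orientation.
- robot.current_wrist_force(): force on the tool from outside, world axes, zero at the start.
- robot.current_ft_torque(): the same for the moment, N m.
- robot.current_width(): opening from 0.0 (shut) to 1.0 (fully open).
- robot.current_gripper_force(): force on a finger pad.
Only numpy, scipy, OpenCV 4.12 (cv2) and the standard library are available. Lean on these libraries where they do the work, as an engineer would, in place of code of your own. Each camera call takes 0.05 s, during which the arm holds its last target. There are 200 camera calls.

## Working session

There is one attempt and no reset: what is moved stays moved. The work goes in short steps, each a Python script; the robot and the scene stay as the last script left them, time stands still between calls to the robot, and variables do not carry over. Pictures are saved under pics/ and viewed, at most 10 in all, crops included, and the job is handed in when it is done.

```bash
mkdir -p pics; ls
python3 - <<'E'
from station import robot, imaging
import cv2, numpy as np
for n in ("scene","side"):
    c=imaging.capture(n); cv2.imwrite(f"pics/{n}0.png",cv2.cvtColor(c["color"],cv2.COLOR_RGB2BGR))
    V=c["view"]; print(n,c["camera_matrix"].round(1).tolist(),(-V[:3,:3].T@V[:3,3]).round(3), V[:3,:3].round(2).tolist())
print(robot.tip_extent,robot.current_time(),robot.current_tool_rot(),robot.current_wrist_force())
E
```

```text
pics
scene [[421.2, 0.0, 286.8], [0.0, 421.2, 214.7], [0.0, 0.0, 1.0]] [ 0.197 -0.498  0.954] [[0.9, -0.43, 0.01], [-0.31, -0.67, -0.67], [0.3, 0.6, -0.74]]
side [[383.2, 0.0, 280.8], [0.0, 383.2, 212.5], [0.0, 0.0, 1.0]] [-0.532  0.599  0.629] [[-0.34, -0.94, -0.02], [-0.38, 0.16, -0.91], [0.86, -0.3, -0.41]]
0.178 0.1 [-9.94483960e-05  2.24508950e-01  9.74471771e-01 -6.98813739e-04] [0.19586957 0.27844145 0.29034356]
```

View pics/scene0.png

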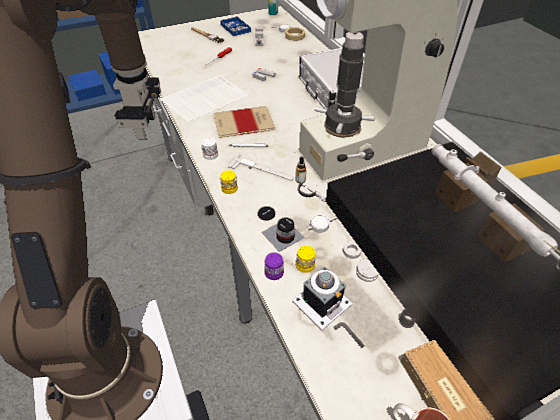

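View pics/side0.png

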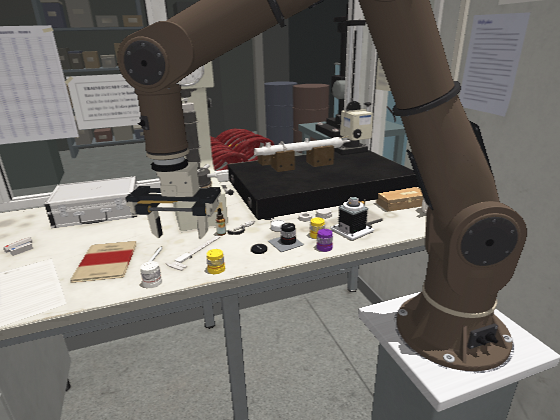

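The candidates in the scene view are the black lens on the grey mat (286,230), the purple one (274,266), the yellow ones (306,259) and (229,182), the white one (209,148), and the flat black body cap (266,213). I choose the black one at (286,230). The camera is at (323,290). Next I'll check the choice in a close crop and make first estimates.

```bash
cat > h.py <<'E'
import cv2, numpy as np
from station import robot, imaging
def plane(c,uv,z):
    "ray through pixel uv hits the plane at height z"
    V=c["view"]; R=V[:3,:3]; o=-R.T@V[:3,3]
    d=R.T@np.linalg.inv(c["camera_matrix"])@np.array([uv[0],uv[1],1.])
    return o+d*(z-o[2])/d[2]
def proj(c,p):
    q=c["view"][:3,:3]@np.asarray(p)+c["view"][:3,3]; q=c["camera_matrix"]@q; return q[:2]/q[2]
def save(c,name,box=None,s=1):
    im=cv2.cvtColor(c["color"],cv2.COLOR_RGB2BGR)
    if box: im=im[box[1]:box[3],box[0]:box[2]]
    cv2.imwrite("pics/"+name,cv2.resize(im,None,fx=s,fy=s,interpolation=cv2.INTER_CUBIC))
def down(yaw):
    "tool down, closing line (tool y) at angle yaw from world x"
    from scipy.spatial.transform import Rotation as Ro
    y=np.array([np.cos(yaw),np.sin(yaw),0]); z=np.array([0,0,-1.]); x=np.cross(y,z)
    q=Ro.from_matrix(np.c_[x,y,z]).as_quat(); return q[[3,0,1,2]]
E
python3 - <<'E'
from h import *
c=imaging.capture("scene"); save(c,"crop.png",(230,195,380,340),4)
print(plane(c,(286,222),.062), plane(c,(324,279),.125))
w=imaging.capture("wrist"); V=w["view"]; print(w["camera_matrix"][0,0],(-V[:3,:3].T@V[:3,3]).round(3),V[:3,:3].round(2).tolist(),robot.current_tool_pos())
E
```

```text
[0.54318001 0.20465513 0.062     ] [ 0.52286106 -0.04245903  0.125     ]
330.293061261589 [0.206 0.594 0.385] [[0.44, 0.9, -0.0], [0.86, -0.42, 0.27], [0.25, -0.12, -0.96]] [0.27336785 0.56189884 0.40427776]
```

View pics/crop.png

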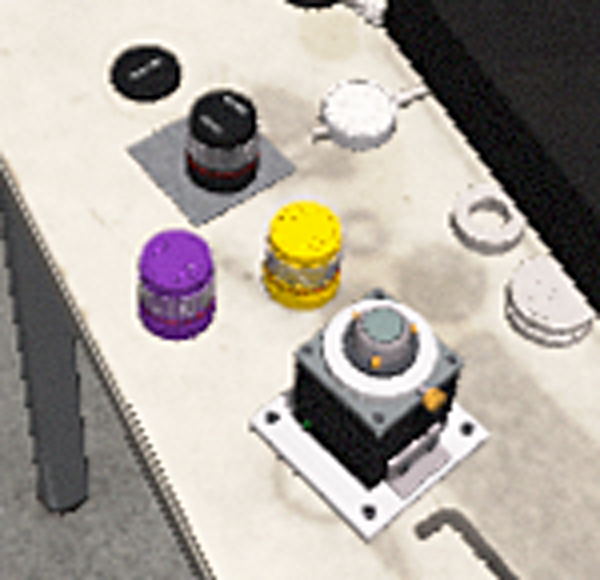

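The crop confirms the choice: black lens with steel ring and red line on the grey mat at (285,230). The camera's spigot top is at about (326,276), with orange pins showing. Next I'll look from above with the wrist camera and check the wrist joint's range.

Run:
```python
from h import *
c=imaging.capture("scene")
im=cv2.cvtColor(c["color"],cv2.COLOR_RGB2HSV)
for n,uv in dict(yellow=(306,251),purple=(274,259)).items(): print(n,plane(c,uv,.058).round(3))
for n,p in dict(lens=(.543,.205,.30),mount=(.523,-.042,.40)).items():
    for y in np.arange(-90,91,30):
        q=robot.solve_ik(p,down(np.radians(y))); print(n,y,None if q is None else np.round(q,2))
```

```text
yellow [0.549 0.092 0.058]
purple [0.461 0.105 0.058]
lens -90 [-0.9   0.53  0.65  1.84 -0.4   0.9  -1.64]
lens -60 [-0.84  0.51  0.56  1.84 -0.34  0.89 -1.17]
lens -30 [-0.79  0.5   0.49  1.84 -0.29  0.88 -0.69]
lens 0 [-0.72  0.48  0.38  1.83 -0.23  0.87 -0.23]
lens 30 [-0.65  0.48  0.27  1.82 -0.16  0.86  0.22]
lens 60 [-0.57  0.47  0.16  1.82 -0.1   0.86  0.68]
lens 90 [-0.5   0.47  0.06  1.81 -0.04  0.86  1.15]
mount -90 [-0.69  0.35  0.89  1.87 -0.31  1.06 -1.24]
mount -60 [-0.61  0.32  0.77  1.87 -0.26  1.05 -0.78]
mount -30 [-0.57  0.32  0.72  1.86 -0.24  1.05 -0.28]
mount 0 [-0.53  0.31  0.67  1.86 -0.22  1.05  0.22]
mount 30 [-0.49  0.3   0.61  1.86 -0.2   1.04  0.72]
mount 60 [-0.44  0.29  0.53  1.85 -0.17  1.04  1.21]
mount 90 [-0.38  0.28  0.46  1.85 -0.14  1.04  1.7 ]
```

Run:
```python
from h import *
robot.movep([.543,.205,.33],down(0))
w=imaging.capture("wrist"); save(w,"w1.png")
print(robot.current_time(),robot.current_tool_pos(),proj(w,[.543,.205,.062]))
robot.movep([.523,-.042,.40],down(0))
w=imaging.capture("wrist"); np.save("wm.npy",w,allow_pickle=True); save(w,"w2.png")
print(robot.current_time(),robot.current_tool_pos(),proj(w,[.523,-.042,.125]))
a=np.hstack([cv2.imread("pics/w1.png"),cv2.imread("pics/w2.png")]); cv2.imwrite("pics/w12.png",cv2.resize(a,(800,300),interpolation=cv2.INTER_AREA))
```

```text
1.9583 [0.54253839 0.20683032 0.33007911] [285.2851857  219.06488177]
3.0167 [ 0.52341334 -0.03980449  0.39942926] [284.34261674 216.62382335]
```

View pics/w12.png

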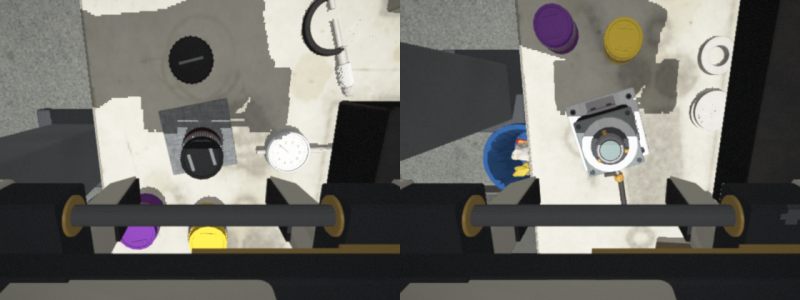

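Left half, above the lens: cap top at about full-res (284,221). Right half, above the mount: spigot top at about (295,211), with pins around it and the thumb screw towards the bottom of the image. Next I'll refine the circles.

```bash
cat > circ.py <<'E'
from h import *
def hough(im,box,r,name,s=4,tol=.12):
    "circle of about radius r px in box; returns centre, radius, overlay"
    a=cv2.resize(im[box[1]:box[3],box[0]:box[2]],None,fx=s,fy=s,interpolation=cv2.INTER_CUBIC)
    g=cv2.GaussianBlur(cv2.cvtColor(a,cv2.COLOR_BGR2GRAY),(0,0),2)
    h=cv2.HoughCircles(g,cv2.HOUGH_GRADIENT_ALT,1,20,param1=80,param2=.3,minRadius=int(r*s*(1-tol)),maxRadius=int(r*s*(1+tol)))
    out=[]
    for x,y,q in ([] if h is None else h[0][:,:3]):
        out.append((round((x+.5)/s-.5+box[0],2),round((y+.5)/s-.5+box[1],2),round(q/s,2)))
        cv2.circle(a,(int(x),int(y)),int(q),(0,255,0),1); cv2.circle(a,(int(x),int(y)),2,(0,0,255),-1)
    return out,a
E
python3 - <<'E'
from circ import *
print(robot.current_tool_pos()); robot.wait(.3)
print(robot.current_tool_pos(),robot.current_wrist_force())
w=imaging.capture("wrist"); save(w,"w3.png")
c2=w; im=cv2.imread("pics/w3.png")
V=w["view"]; print((-V[:3,:3].T@V[:3,3]).round(4))
a,A=hough(im,(245,160,345,260),18.7,"s"); b,B=hough(im,(245,160,345,260),43*.9,"f",tol=.15)
for x in a: print("spig",x,plane(w,x[:2],.125).round(4))
for x in b: print("flange",x,plane(w,x[:2],.103).round(4))
im=cv2.imread("pics/w1.png"); d,D=hough(im,(234,170,334,270),31,"l",tol=.15)
print(d)
cv2.imwrite("pics/ov.png",cv2.resize(np.hstack([A,D]),(800,400)))
E
```

```text
[ 0.52341334 -0.03980449  0.39942926]
[ 0.52316483 -0.04125339  0.39972008] [ 0.38139978 -0.29107487 -0.56526241]
[0.5223 0.0327 0.3804]
spig (np.float32(296.12), np.float32(207.88), np.float32(17.73)) [ 0.5322 -0.0361  0.125 ]
flange (np.float32(293.38), np.float32(198.12), np.float32(41.05)) [ 0.5306 -0.0333  0.103 ]
[(np.float32(281.12), np.float32(221.38), np.float32(30.21))]
```

View pics/ov.png

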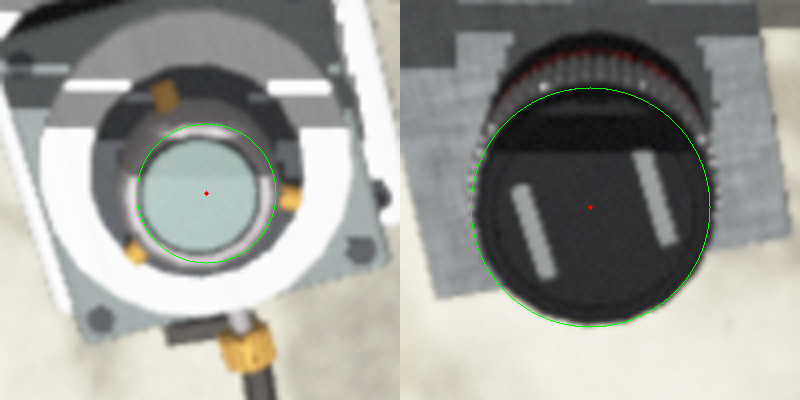

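The spigot Hough circle sits slightly to the right of the true glass disc, whose centre is at about (294.6,208.5). The lens cap circle is good at (281.1,221.4). Next I'll get the glass by contour and the lens again after settling.

Run:
```python
from circ import *
def glass(w):
    im=cv2.cvtColor(w["color"],cv2.COLOR_RGB2BGR).astype(int); 
    m=((im[...,1]-im[...,2]>7)&(im[...,1]>110)).astype(np.uint8)
    n,L,S,C=cv2.connectedComponentsWithStats(m); u=proj(w,[.531,-.036,.125])
    k=min((i for i in range(1,n) if S[i,4]>200),key=lambda i:np.hypot(*(C[i]-u)))
    ct=max(cv2.findContours((L==k).astype(np.uint8),cv2.RETR_EXTERNAL,cv2.CHAIN_APPROX_NONE)[0],key=len)
    return cv2.fitEllipse(ct)
for p in ([.531,-.036,.40],[.531,-.056,.36]):
    robot.movep(p,down(0)); robot.wait(.4); w=imaging.capture("wrist"); 
    e=glass(w); print(e,plane(w,e[0],.125).round(4),robot.current_tool_pos())
for p in ([.539,.204,.33],[.539,.184,.30]):
    robot.movep(p,down(0)); robot.wait(.4); w=imaging.capture("wrist"); save(w,"t.png")
    u=proj(w,[.539,.204,.062]).astype(int); z=w["view"]@[.539,.204,.062,1]
    d,D=hough(cv2.imread("pics/t.png"),(*(u-50),*(u+50)),330*.024/z[2],"",tol=.1)
    print([(x,plane(w,x[:2],.062).round(4)) for x in d],330*.024/z[2],robot.current_tool_pos())
print(robot.current_time())
```

```text
((284.4537353515625, 214.7131805419922), (27.197216033935547, 28.547399520874023), 91.69828796386719) [ 0.5308 -0.0367  0.125 ] [ 0.53091339 -0.03612352  0.40005212]
((283.6924743652344, 203.27239990234375), (32.979026794433594, 33.79217529296875), 84.03485870361328) [ 0.5307 -0.0367  0.125 ] [ 0.53112173 -0.05577018  0.36046887]
[((np.float64(285.88), np.float64(217.12), np.float32(30.29)), array([0.5402, 0.2029, 0.062 ])), ((np.float64(286.38), np.float64(205.38), np.float32(31.17)), array([0.5406, 0.2124, 0.062 ]))] 30.530359799529055 [0.53910125 0.20361122 0.33007883]
[] 35.0899677138075 [0.53905308 0.18431276 0.30035263]
7.0083
```

Run:
```python
from h import *
robot.movep([.5402,.2029,.30],down(0))
robot.movel([.5402,.2029,.2085],vel=.08); robot.wait(.3)
print(robot.current_tool_pos(),robot.current_wrist_force())
robot.grip(0.45); robot.wait(.3)
print(robot.current_width(),robot.current_gripper_force(),robot.current_tool_pos(),robot.current_wrist_force())
```

```text
[0.54026614 0.20294909 0.20875003] [ 0.11383551 -0.13620764 -0.08714207]
0.5595917214426531 29.99979794025421 [0.5402709  0.20288458 0.20851974] [ 1.30725714  0.74286679 -0.7403428 ]
```

Run:
```python
from h import *
robot.movel([.5402,.2029,.39],vel=.12); robot.wait(.3)
print(robot.current_width(),robot.current_wrist_force(),robot.current_ft_torque())
robot.movep([.5307,-.0367,.37],down(np.radians(60))); robot.wait(.5)
print(robot.current_time(),robot.current_tool_pos(),robot.current_joint_pos().round(2) if hasattr(robot.current_joint_pos(),'round') else robot.current_joint_pos())
w=imaging.capture("wrist"); save(w,"a.png"); s=imaging.capture("scene"); save(s,"b.png",(266,215,376,325),4); d=imaging.capture("side"); save(d,"c.png",(305,150,415,260),4)
f=lambda n:cv2.resize(cv2.imread("pics/"+n),(400,300))
cv2.imwrite("pics/abc.png",np.vstack([np.hstack([f("a.png"),f("b.png")]),np.hstack([f("c.png"),f("c.png")])]))
```

```text
0.5580415214265114 [-0.24967565 -0.73976843 -2.74147421] [-0.07370796  0.0504476  -0.0144522 ]
13.5917 [ 0.53071435 -0.03655408  0.3700021 ] [-0.24  0.32  0.27  1.86 -0.1   0.97  1.12]
```

View pics/abc.png

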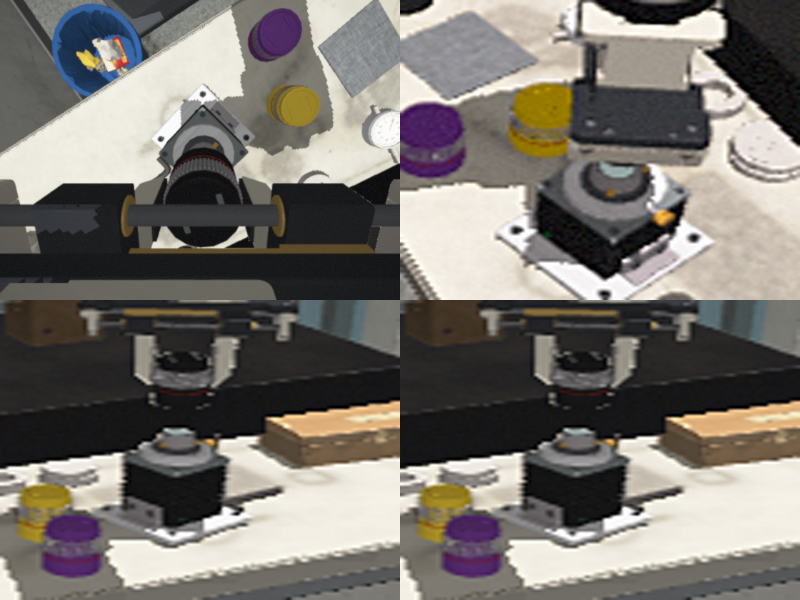

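The lens is held upright over the mount: in the side crop it is centred on the spigot, and the wrist view shows it between the fingers. I'll lower it with force watch.

Run:
```python
from h import *
robot.movel([.5307,-.0367,.332],vel=.08); robot.wait(.3)
f0=np.array(robot.current_wrist_force()); print(f0.round(2))
z=.332
while z>.316:
    z-=.001; robot.movel([.5307,-.0367,z],vel=.03); robot.wait(.1)
    f=np.array(robot.current_wrist_force())-f0; print(round(z,4),f.round(1),np.round(robot.current_tool_pos(),4))
    if abs(f).max()>6: break
print(robot.current_time(),robot.current_ft_torque())
```

```text
[-0.07 -0.13 -3.14]
0.331 [ 0.9 -0.9  0.6] [ 0.5307 -0.0367  0.331 ]
0.33 [0.1 1.1 0.7] [ 0.5307 -0.0367  0.33  ]
0.329 [ 0.  -0.5  0.6] [ 0.5307 -0.0367  0.329 ]
0.328 [0.4 0.3 1. ] [ 0.5307 -0.0367  0.328 ]
0.327 [-0.1 -0.6  0.2] [ 0.5307 -0.0367  0.327 ]
0.326 [-0.5  0.1 -0.1] [ 0.5307 -0.0367  0.326 ]
0.325 [ 1.4  0.2 -0.1] [ 0.5307 -0.0367  0.325 ]
0.324 [0.5 0.  0.5] [ 0.5307 -0.0367  0.324 ]
0.323 [0.4 0.3 0.3] [ 0.5307 -0.0367  0.323 ]
0.322 [-0.6  0.1 -0.3] [ 0.5307 -0.0367  0.322 ]
0.321 [0.2 0.7 1.4] [ 0.5307 -0.0367  0.321 ]
0.32 [-0.2  0.1  2.1] [ 0.5308 -0.0367  0.32  ]
0.319 [-0.1  0.9  3. ] [ 0.5308 -0.0366  0.3191]
0.318 [1.2 2.9 0.7] [ 0.5307 -0.0363  0.3178]
0.317 [ 1.   5.  -0.8] [ 0.5307 -0.0364  0.3168]
0.316 [2.4 5.  0.5] [ 0.5307 -0.0365  0.3159]
20.2667 [ 1.23638773 -0.28027769  0.29345494]
```

Run:
```python
from h import *
s=imaging.capture("scene"); save(s,"e.png",(276,225,366,285),8)
d=imaging.capture("side"); save(d,"f.png",(315,170,405,230),8)
w=imaging.capture("wrist"); save(w,"g.png",(200,180,380,300),4)
f=lambda n:cv2.resize(cv2.imread("pics/"+n),(400,290))
cv2.imwrite("pics/efg.png",np.vstack([np.hstack([f("e.png"),f("f.png")]),np.hstack([f("g.png"),f("g.png")])]))
for i in range(3): print(np.round(robot.current_wrist_force(),1),np.round(robot.current_ft_torque(),2),robot.current_width())
```

```text
[ 0.6  4.3 -3.8] [ 1.21 -0.27  0.26] 0.5565814250463906
[ 0.6  4.3 -3.8] [ 1.21 -0.27  0.26] 0.5565814250463906
[ 0.6  4.3 -3.8] [ 1.21 -0.27  0.26] 0.5565814250463906
```

View pics/efg.png

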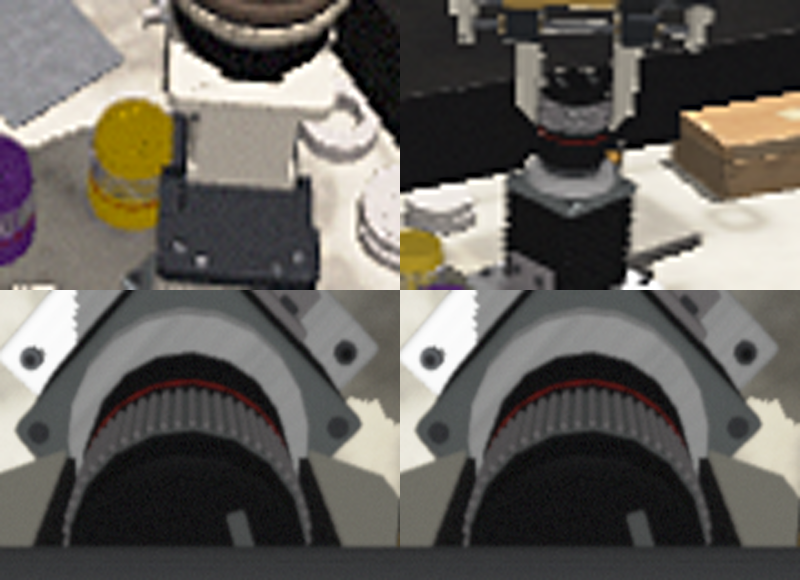

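The wrist view shows the skirt sunk close to the flange with about zero vertical force. There is a side load of +4 N in y and a small twist, so the keyways look to have dropped by chance with the lens slightly off-centre. I'll relieve the side load and see whether the forces agree.

```bash
cat >> h.py <<'E'
def rep(t=""):
    f=np.array(robot.current_wrist_force())-[-.07,-.13,-3.14]
    print(t,f.round(1),np.round(robot.current_ft_torque(),2),np.round(robot.current_tool_pos(),4),round(robot.current_width(),4),round(robot.current_time(),1)); return f
E
python3 - <<'E'
from h import *
p=np.array([.5307,-.0367,.316])
for dy in (.0007,.0014):
    robot.movel(p+[0,dy,0],vel=.03); robot.wait(.1); rep(dy)
p[1]+=.0014
for a in (62,64):
    robot.movep(p,down(np.radians(a))); robot.wait(.1); rep(a)
E
```

```text
0.0007 [ 1.4  2.6 -1.5] [ 0.61 -0.32  0.3 ] [ 0.5307 -0.0362  0.3159] 0.5603 20.8
0.0014 [ 0.9 -0.5 -0.3] [-0.27 -0.14  0.27] [ 0.5306 -0.0358  0.316 ] 0.5563 21.1
62 [-0.7 -1.3  0.3] [-0.29  0.02  0.02] [ 0.5306 -0.0356  0.316 ] 0.5554 21.5
64 [ 0.1 -1.1 -0.9] [-0.16  0.1  -0.05] [ 0.5306 -0.0353  0.316 ] 0.5556 21.8
```

The forces and twist vanished, which fits engaged keyways. Now I'll push down and expect the spring (6.5 to 14 N) from TCP z of about 0.3135.

Run:
```python
from h import *
z=.316
while z>.3062:
    z-=.001; robot.movel([.5307,-.0355,z],vel=.03); robot.wait(.1); f=rep(round(z,4))
    if f[2]>25 or abs(f[:2]).max()>8: break
```

```text
0.315 [-0.1 -0.3  0.4] [-0.18 -0.04 -0.02] [ 0.5307 -0.0355  0.315 ] 0.5599 22.2
0.314 [ 0.1 -0.1  0.5] [-0.1   0.01  0.02] [ 0.5307 -0.0355  0.314 ] 0.5633 22.5
0.313 [-1.   0.6  6.7] [-0.13  0.3  -0.  ] [ 0.5308 -0.0355  0.3133] 0.5595 22.9
0.312 [-1.9 -0.4  8.5] [-0.12  0.38 -0.  ] [ 0.5308 -0.0355  0.3122] 0.5631 23.2
0.311 [-1.3 -0.7  9.3] [-0.14  0.47  0.01] [ 0.5308 -0.0355  0.3113] 0.5558 23.6
0.31 [-1.2 -0.7 10. ] [-0.15  0.53 -0.07] [ 0.5308 -0.0356  0.3104] 0.5583 23.9
0.309 [-2.2 -0.6 11.9] [-0.16  0.59  0.  ] [ 0.5308 -0.0356  0.3095] 0.5618 24.3
0.308 [-4.  -0.1 12.4] [-0.16  0.76 -0.  ] [ 0.5308 -0.0356  0.3086] 0.5564 24.6
0.307 [-3.   0.2 14.7] [-0.16  0.79 -0.01] [ 0.5308 -0.0356  0.3077] 0.5594 25.0
0.306 [-6.9  0.3 22.3] [-0.04  1.36  0.02] [ 0.5308 -0.0356  0.3073] 0.5573 25.3
```

The spring profile matches: onset at 0.3133, 14 N near flush, then a hard stop. I'll relieve the side load and check visually.

Run:
```python
from h import *
for dx in (-.0006,-.0012):
    robot.movel([.5307+dx,-.0355,.306],vel=.03); robot.wait(.3); rep(dx)
s=imaging.capture("scene"); save(s,"e2.png",(276,225,366,285),8)
d=imaging.capture("side"); save(d,"f2.png",(315,170,405,230),8)
w=imaging.capture("wrist"); save(w,"g2.png",(180,150,380,300),4)
f=lambda n:cv2.resize(cv2.imread("pics/"+n),(400,300))
cv2.imwrite("pics/fg2.png",np.hstack([f("f2.png"),f("g2.png")]))
```

```text
-0.0006 [-4.7 -0.  19.9] [-0.06  0.92  0.04] [ 0.5306 -0.0356  0.3073] 0.5551 25.9
-0.0012 [-2.8  0.1 17.2] [-0.07  0.42  0.01] [ 0.5304 -0.0356  0.3073] 0.5601 26.4
```

View pics/fg2.png

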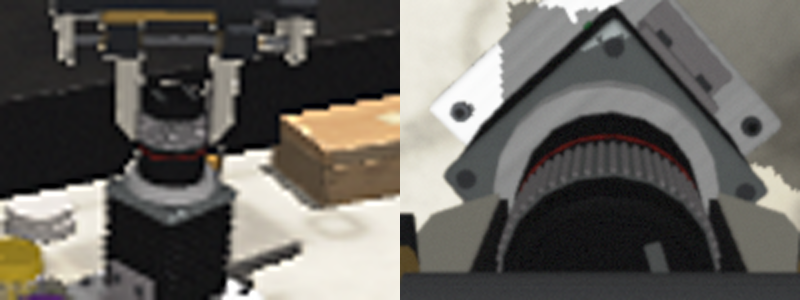

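The lens is upright with its rim on the flange and the fingers are on the ring. I'll add a little more press and hand in.

Run:
```python
from h import *
robot.movel([.5293,-.0355,.3053],vel=.03); robot.wait(.5); rep(); print(robot.current_gripper_force())
print(robot.job_done())
```

```text
[-3.5  1.  24.9] [-0.09  0.94  0.02] [ 0.5303 -0.0356  0.3073] 0.5589 27.3
30.003551244735718
the job is handed in; nothing more can be done
None
```

I handed the job in with the lens keyed onto the pins and its rim flush on the flange. The gripper still holds the knurled ring with 30 N and presses it down with about 25 N; the clock read about 27 s, and the call returned no verdict.

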